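# Set the kiln's firing program and start it

### The job

Push the red pointer lever of the kiln's program selector round with a fingertip, click by click, until it rests in the position marked by the yellow magnet, without pinching the lever between the fingers. Then press the green start button fully down and let it come back up. Do not press the green button before that or the red stop button at all, and leave the prop, the beaker and the tile standing where they are.

Things in the scene. Friction and masses are not known exactly. Their poses are not given: they have to be found in the camera images.
- panel: The kiln's control box, grey with a black top, fixed on the bench: 220 mm (its x) by 300 mm (its y) by 80 mm high. Origin at the centre of its underside, z up. The selector's axis stands at x 0, y +50 mm of it; white ticks on the top at 68 mm from that axis show the eight positions: position k (0 to 7) lies at 105 - 30 k degrees, counted counterclockwise seen from above from the box's x axis.
- selector (a joint): Angle of the selector in rad, growing clockwise seen from above: 0 at position 0, then a sprung detent every 0.5236 rad (30 degrees), up to position 7 at 3.665, with end stops just beyond 0 and 7. It starts at position 0 or 1. About 0.13 N m (some 3 N at 45 mm from the axis) lifts it out of a detent; half-way between two positions it snaps on to the next by itself and stays there, running ahead of the finger.
- selector_axis (a point): Point on the selector's vertical axis at the height of the lever's top (34 mm above the box's top face, 114 mm above the bench). Its x axis points along the lever towards the pointer's end. The hub below the lever is a grey disc 52 mm in diameter and 12 mm high.
- pointer_tip (a point): Outer end of the red pointer lever, on the middle of its top edge, 60 mm from the selector's axis. The lever is a straight upright bar 16 mm wide that runs from 22 mm behind the axis to 60 mm ahead of it, between 12 and 34 mm above the box's top face, with a white line along its top. Its two upright side faces are called selector_c2 (counterclockwise side, the one to push on to turn it clockwise) and selector_c3 (clockwise side).
- mark_yellow: Yellow magnet, a disc 18 mm in diameter and 3 mm high, stuck on the box's top face 82 mm from the selector's axis, at one of the positions 3 to 6. It cannot be moved. Origin at the centre of its underside. When the lever points at it, the pointer's end is 22 mm short of its centre, seen from above.
- mark_white1: White magnet of the same size, at another of the positions 3 to 6; fixed, of no meaning now.
- mark_white2: As mark_white1.
- mark_white3: As mark_white1.
- start (a joint): How far the green start button is pressed, in m: 0 up, 0.006 fully down. It springs back; about 5 N holds it fully down.
- start_top (a point): Centre of the green button's top face, 34 mm in diameter, facing up; it moves with the button.
- stop (a joint): How far the red stop button is pressed, in m: 0 up, 0.006 fully down.
- stop_top (a point): Centre of the red button's top face, the same size as the green one, 110 mm from it.
- prop_center (a point): Centre of the white ceramic kiln prop (spool shape, 48 mm in diameter, 64 mm high) standing loose on the bench left of the box, 32 mm above the bench.
- beaker_center (a point): Centre of the blue plastic beaker (68 mm in diameter, 85 mm high) standing loose on the bench right of the box, about half-way up.
- sample_center (a point): Centre of the blue glazed test tile (60 x 60 x 12 mm) lying loose on the bench right of the box.

How it is judged:
On the way, in this order (a step that is already met when the one before it is completed fails the run):
1. the lever rests at the yellow magnet (horizontal distance between pointer_tip and mark_yellow below 0.026 m and velocity of joint selector between -0.1 and 0.1 rad/s and contact force between the fingers and selector below 0.2 N), for 0.2 s.
2. the green button is pressed fully down (value of joint start above 0.0048 m), for 0.05 s.
At the end, for the whole second after the job is handed in: The pointer's end is within 26 mm of the yellow magnet's centre seen from above (22 mm when dead on; about 11 degrees either way) with the selector at rest; both buttons are up; prop, beaker and tile are within 20 mm of where they stood (horizontal distance between pointer_tip and mark_yellow below 0.026 m and value of joint each of start, stop below 0.0015 m and velocity of joint selector between -0.05 and 0.05 rad/s and distance of each of prop_center, beaker_center, sample_center from where it was at the start of the episode below 0.02 m); the robot touches nothing.
It fails at once if the green button is pressed while the lever is not at the yellow magnet (value of joint start above 0.003 m and not (horizontal distance between pointer_tip and mark_yellow below 0.026 m)).
It fails at once if the red stop button is pressed (value of joint stop above 0.003 m).
It fails at once if the lever is pinched between the fingers (contact force between the fingers and selector_c3 above 1 N and contact force between the fingers and selector_c2 above 1 N).
It fails at once if the prop, beaker or tile is shifted, lifted or tipped (distance of any of prop_center, beaker_center, sample_center from where it was at the start of the episode above 0.02 m or angle between any of prop_center, beaker_center, sample_center's own z axis and vertical above 0.35 rad).
It also fails if it takes over 64 s, if anything falls off the work surface, if the arm or the gripper's body presses on something with over 40 N, if the wrist force passes 120 N, or if a joint passes its speed limit or range.

### The arm

A 6-joint arm with a two-finger parallel gripper is mounted at the origin on the work surface. World frame = base frame: x ahead of the robot, y to its left, z up, the work surface at z = 0. Lengths are in m, angles in rad, forces in N, time in s.
With the tool pointing down it reaches from about 0.35 to 0.775 m from the base axis. Payload 5.5 kg.
Tool frame: the origin (TCP) lies at the very end of the fingers, on their centre line; the grasp point (between the pads) lies 19 mm behind it; x points along the fingers, y is the direction in which the jaws open and shut, and the axes are right-handed (so a half turn about x gives the same grasp; the last joint's range is limited). The gripper opens to 85 mm and grips with 20 to 120 N. Pads are 22 mm wide; open, the fingers measure 114 mm over their backs; the gripper's body (76 mm by 85 mm) begins 54 mm behind the grasp point. The pads swing forward as they close: fully open they stand 13 mm farther back than shut.
Start: joints at [-1.256, 0.313, 0.046, 1.304, 0, 1.431], TCP at [0.253, -0.517, 0.231] pointing down, gripper open.
Joint ranges: [-2.76, 2.76], [-0.86, 1.69], [-1.03, 1.26], [-2.2, 2.34], [-1.47, 1.5], [-3.14, 3.14]. Speed limits (rad/s): [2.57, 2.57, 3.14, 3.14, 3.14, 3.14].

### API

Orientations are given as a unit quaternion [w, x, y, z].
In Python, from workcell import env gives the robot as it stands.
- The arm moves only by the tool servo_tool, never from a script. Its argument "increments" is a list of rows, each an object with "offset": the shift along the tool's x, y, z in cm, a list of three; "yaw": the turn about the tool's x in degrees. In form: [{"offset": [x, y, z], "yaw": yaw}, ...]. A call has exactly 8 rows; each row is the pose to reach, as a shift and turn from the pose commanded when the call began, along the tool's axes at that moment; what a row does not reach only later rows make up. A row lasts 1/10 s, in which the tool goes at most 50 mm and 8.59 degrees, less where a joint would pass 70% of its speed; a pose out of reach is approached as far as the arm can. A call with a gripper value outside its range is refused whole. "claw" is the opening, from 0 (shut) to 1 (fully open), set as the call begins (left out, the last holds). The fingers move at their own pace and stop on an object; "force" is the grip in N (left out, the last holds). Time passes only in rows, so rows that repeat a pose let the fingers close, or fill a call up. It gives the time, the measured TCP pose, the force and the opening at its end, in the units of the state.
- env.get_state(): the state, without advancing time (a new reading comes with each control period).
- env.read_camera(name): name is "side" or "top"; returns (picture, depth): 400x640x3 uint8, red, green, blue; 400x640 float32, m along the optical axis (not along the pixel's ray), 0 where there is no reading.
- env.camera_model(name): a dict with "vertical_fov" (degrees; the focal length in pixels is half the picture's height over the tangent of half this angle, whatever the lens; pixels are square), "cx", "cy" (the principal point, pixels), "D" ([k1, k2, p1, p2, k3] as OpenCV has them; the pictures are not rectified), "world_from_camera" (4x4, takes a point from camera to world coordinates). Camera axes: x right, y up, looking along -z (the intrinsics and any distortion apply to the point x, -y, -z); pixel columns grow to the right and rows downward; lengths in m; the calibration is good to about 2 mm. A picture is of the moment at which its call begins. camera_model takes no time and is no camera call.
- env.hand_in(): hands the job in, once; it reports no verdict.
The state is a dict: "clock": time; "joint_pos": joint angles; "qvel": joint speeds; "tau": joint torques, N m; "tcp_pos": TCP position; "orientation": TCP orientation; "wrist_force": force on the tool from outside, world axes, zero at the start; "ft_torque": the same for the moment, N m; "finger_gap": finger opening in m.
Only numpy, scipy, OpenCV 4.12 (cv2) and the standard library are available. Lean on these libraries where they do the work, as an engineer would, in place of code of your own. Each camera call takes 0.05 s, during which the arm holds its last target.

## Working session

There is one attempt and no reset: what is moved stays moved. The work goes in short steps, Python scripts to look and compute and a tool call to move; the robot and the scene stay as the last step left them, time stands still between calls to the robot, and variables do not carry over. Pictures are saved under pics/ and viewed, and the job is handed in when it is done.

Besides the shell and the picture viewer there is one more tool, called after "Call:" as name(argument=value, ...), one argument or row to a line, values as JSON. servo_tool: Moves the arm, as the interface text tells. Its arguments: {"type":"object","properties":{"increments":{"type":"array","items":{"type":"object","properties":{"offset":{"type":"array","items":{"type":"number"}},"yaw":{"type":"number"}}}},"claw":{"type":"number"},"force":{"type":"number"}},"required":["increments"]}

```bash
mkdir -p pics; ls; cat > h.py <<'E'
import numpy as np, cv2
from workcell import env
def K(m):
    f=200/np.tan(np.radians(m["vertical_fov"])/2)
    return np.array([[f,0,m["cx"]],[0,f,m["cy"]],[0,0,1]])
def ray(m,uv):
    p=cv2.undistortPoints(np.array(uv,float).reshape(-1,1,2),K(m),np.array(m["D"],float)).reshape(-1,2)
    T=np.array(m["world_from_camera"]); d=np.c_[p[:,0],-p[:,1],-np.ones(len(p))]@T[:3,:3].T
    return T[:3,3],d
def onplane(m,uv,z):
    o,d=ray(m,uv); return o+d*((z-o[2])/d[:,2])[:,None]
E
python3 - <<'E'
from h import *
s=env.get_state(); print(s)
for n in ("top","side"):
    im,d=env.read_camera(n); cv2.imwrite(f"pics/{n}0.png",im[:,:,::-1]); np.save(f"{n}0.npy",im); np.save(f"{n}d0.npy",d); print(env.camera_model(n))
E
```

```text
pics
{'clock': 0.0, 'joint_pos': array([-1.25559706e+00,  3.14008216e-01,  4.49395911e-02,  1.30358177e+00,
        4.71817067e-06,  1.43120937e+00]), 'qvel': array([ 1.05239684e-03,  1.28096595e-03,  1.36433443e-06,  8.58307982e-05,
        1.25577577e-03, -1.60376245e-04]), 'tau': array([-7.11296543e-04, -4.80628252e+01,  2.98531562e+01,  1.96856959e-02,
       -1.07660874e-04, -4.21638106e-06]), 'tcp_pos': array([ 0.25241629, -0.51605302,  0.23038831]), 'orientation': array([-0.1587559 , -0.68884789, -0.16006216,  0.68895954]), 'wrist_force': array([-0.28167666, -0.20667025,  0.05774036]), 'ft_torque': array([ 0.0387714 ,  0.03445064, -0.01144915]), 'finger_gap': 0.08572137038034008}
{'vertical_fov': 42.70633033448726, 'cx': 311.4822787383354, 'cy': 198.87192739607016, 'D': array([-0.15580131,  0.        ,  0.        ,  0.        ,  0.        ]), 'world_from_camera': array([[ 0.0036876 ,  0.97734522, -0.21161927,  0.36746975],
       [-0.99998771,  0.00430539,  0.00245864, -0.00595292],
       [ 0.00331404,  0.2116076 ,  0.97734909,  1.10010779],
       [ 0.        ,  0.        ,  0.        ,  1.        ]])}
{'vertical_fov': 54.202596634737816, 'cx': 319.4308340996809, 'cy': 196.6238497264862, 'D': array([-0.01465966,  0.        ,  0.        ,  0.        ,  0.        ]), 'world_from_camera': array([[ 0.84868401,  0.40739103, -0.33729512,  0.34611321],
       [-0.5288739 ,  0.66003784, -0.53351893, -0.38858386],
       [ 0.00527672,  0.63117557,  0.77562205,  0.65490278],
       [ 0.        ,  0.        ,  0.        ,  1.        ]])}
```

View pics/top0.png

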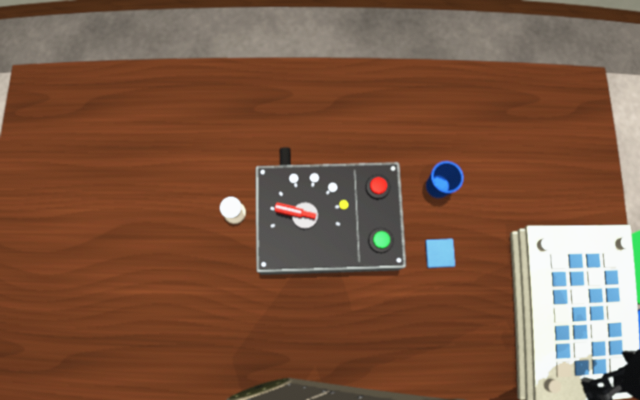

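View pics/side0.png

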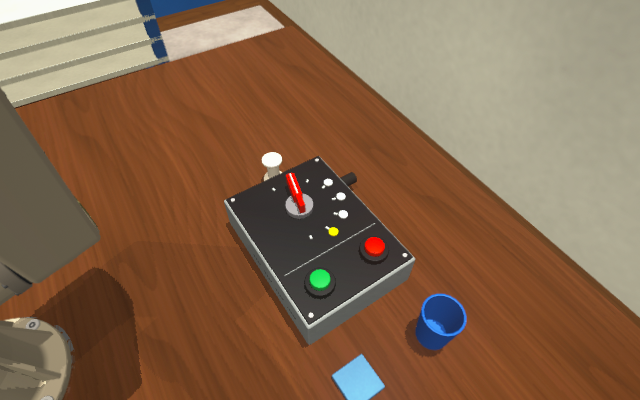

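The top view shows the lever (275,208)→(315,216) pointing left, the yellow magnet at (344,204), green at (381,240), red at (378,186), the prop at (232,210), the beaker at (445,180) and the tile at (440,253). Next I measure these.

```bash
cat >> h.py <<'E'
def blobs(im,name):
    h=cv2.cvtColor(im,cv2.COLOR_RGB2HSV)
    H,S,V=cv2.split(h)
    m={'red':((H<8)|(H>172))&(S>170)&(V>90),'green':(H>50)&(H<75)&(S>120)&(V>70),'yellow':(H>24)&(H<34)&(S>170)&(V>120),'white':(S<40)&(V>185)}[name].astype(np.uint8)
    n,l,st,c=cv2.connectedComponentsWithStats(m)
    return [(c[i],st[i]) for i in range(1,n) if st[i][4]>=4],l
E
python3 - <<'E'
from h import *
for n in ("top","side"):
    im=np.load(n+"0.npy"); m=env.camera_model(n)
    for col,z in (('red',.114),('green',.09),('yellow',.083),('white',.083)):
        b,l=blobs(im,col)
        for c,s in b:
            if (n=='top' and 200<c[0]<480 and 140<c[1]<290) or (n=='side' and 200<c[0]<430 and 140<c[1]<340):
                print(n,col,c.round(1),s[2:], onplane(m,[c],z)[0].round(4), onplane(m,[c],.08)[0].round(4))
E
python3 - <<'E'
from h import *
for n in ("top","side"):
    im=np.load(n+"0.npy")
    c=im[140:290,210:420] if n=='top' else im[140:345,200:420]
    cv2.imwrite(f"pics/{n}0z.png",cv2.resize(c[:,:,::-1],None,fx=2.7,fy=2.7,interpolation=cv2.INTER_CUBIC))
E
```

```text
top red [378.1 185.2] [ 17  17 234] [ 0.6094 -0.1409  0.114 ] [ 0.6178 -0.1455  0.08  ]
top red [285.4 205. ] [18  5 23] [0.5685 0.0428 0.114 ] [0.5754 0.0445 0.08  ]
top red [295.6 213.6] [ 40  10 138] [0.5512 0.0226 0.114 ] [0.5576 0.0236 0.08  ]
top green [381.3 239.3] [ 18  18 253] [ 0.5043 -0.1481  0.09  ] [ 0.5056 -0.1495  0.08  ]
top yellow [343.3 204.3] [ 8  9 59] [ 0.5767 -0.0733  0.083 ] [ 0.5773 -0.0735  0.08  ]
top white [392.5 167.7] [ 4  4 14] [ 0.6545 -0.1761  0.083 ] [ 0.6553 -0.1766  0.08  ]
top white [262.3 171.5] [ 4  4 14] [0.645  0.0931 0.083 ] [0.6458 0.0934 0.08  ]
top white [313.7 177.9] [ 9 13 75] [ 0.6317 -0.013   0.083 ] [ 0.6325 -0.013   0.08  ]
top white [293.4 178.9] [ 9 13 77] [0.6296 0.0287 0.083 ] [0.6303 0.0288 0.08  ]
top white [257. 199.] [ 1 43 43] [0.5869 0.1025 0.083 ] [0.5876 0.1028 0.08  ]
top white [331.7 187.4] [10 11 75] [ 0.6118 -0.0497  0.083 ] [ 0.6125 -0.0498  0.08  ]
top white [280.7 193.3] [ 4  4 10] [0.5991 0.0543 0.083 ] [0.5997 0.0545 0.08  ]
top white [231.1 207.5] [ 25  22 409] [0.5689 0.155  0.083 ] [0.5695 0.1554 0.08  ]
top wh
[... 2256 characters left out ...]
08  ]
side white [290.9 206.8] [ 12  17 108] [0.5372 0.012  0.083 ] [0.5382 0.0141 0.08  ]
side white [333.3 198.4] [4 2 7] [ 0.6147 -0.0126  0.083 ] [ 0.6161 -0.0106  0.08  ]
side white [320.4 282.3] [189 128 472] [ 0.5026 -0.1462  0.083 ] [ 0.5034 -0.145   0.08  ]
side white [342.1 213.6] [14  8 64] [ 0.609  -0.0508  0.083 ] [ 0.6103 -0.049   0.08  ]
side white [327.  227.2] [3 3 6] [ 0.5693 -0.0615  0.083 ] [ 0.5705 -0.0598  0.08  ]
side white [310.4 236.7] [2 4 7] [ 0.5339 -0.0633  0.083 ] [ 0.5349 -0.0616  0.08  ]
side white [404.5 254.5] [ 4  4 12] [ 0.6504 -0.1775  0.083 ] [ 0.652  -0.1764  0.08  ]
side white [310.6 314.8] [ 5  5 19] [ 0.4614 -0.1842  0.083 ] [ 0.462  -0.1831  0.08  ]
```

View pics/top0z.png

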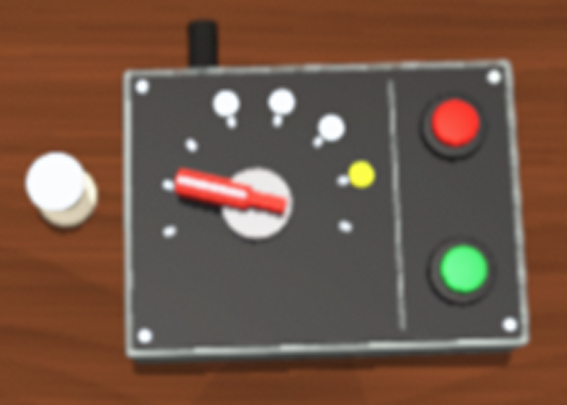

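Position 0 is the lower-left tick, so the lever starts at position 1 and yellow is at position 6. That makes five clicks clockwise. Next: the tool frame, the button height and the travel waypoints.

```bash
cat >> h.py <<'E'
from scipy.spatial.transform import Rotation as Rn
def R(s):
    q=s['orientation']; return Rn.from_quat([q[1],q[2],q[3],q[0]]).as_matrix()
AX=np.array([.5525,.005]); 
def pose(th,gap=0.,r=.045,half=.011):
    t=np.radians(th); u=np.array([np.cos(t),np.sin(t)]); n=np.array([-u[1],u[0]])
    return AX+r*u+(.008+half+gap)*n
def rel(s,p):  # world point -> tool offset cm
    return (R(s).T@(np.array(p)-s['tcp_pos'])*100).round(2)
E
python3 - <<'E'
from h import *
s=env.get_state(); print(s['clock'],R(s).round(3))
d=np.load('topd0.npy'); m=env.camera_model('top'); T=np.array(m['world_from_camera'])
def P(u,v):
    o,r=ray(m,[(u,v)]); return (o+r[0]*d[v,u]).round(4)
for n,(u,v) in dict(green=(381,239),red=(378,185),collar=(370,239),collar2=(392,243),collar3=(381,251),box=(340,250),levertip=(280,208),hub=(305,225)).items(): print(n,P(u,v))
for th in (90,77,47,17,-13,-43,-65,-73): print(th,pose(th).round(4))
E
```

```text
0.1 [[-0.     0.439 -0.898]
 [ 0.002 -0.898 -0.439]
 [-1.    -0.002 -0.   ]]
green [ 0.5027 -0.1453  0.1057]
red [ 0.6123 -0.1421  0.1039]
collar [ 0.5044 -0.1251  0.0932]
collar2 [ 0.4963 -0.1688  0.094 ]
collar3 [ 0.4803 -0.1463  0.0947]
box [ 0.4837 -0.0659  0.0816]
levertip [0.5622 0.0533 0.1147]
hub [0.5323 0.0042 0.0924]
90 [0.5335 0.05  ]
77 [0.5441 0.0531]
47 [0.5693 0.0509]
17 [0.59   0.0363]
-13 [0.6006 0.0134]
-43 [ 0.5984 -0.0118]
-65 [ 0.5887 -0.0278]
-73 [ 0.5838 -0.0325]
```

Call:
servo_tool(
  claw=0,
  force=20,
  increments=[
    {"offset": [0,-1.5,-2],"yaw": -6},
    {"offset": [0,-4,-5],"yaw": -14},
    {"offset": [0,-6.5,-8.5],"yaw": -22},
    {"offset": [0,-9,-12],"yaw": -30},
    {"offset": [0,-12,-15.5],"yaw": -38},
    {"offset": [0,-15,-19],"yaw": -46},
    {"offset": [0,-17.5,-22.5],"yaw": -54},
    {"offset": [0,-19.6,-25.1],"yaw": -62},
  ],
)

```text
clock: 0.9
tcp_pos: [0.3924, -0.2279, 0.2311]
orientation: [0.493, 0.507, 0.493, -0.507]
wrist_force: [1.0, -0.3, 0.4]
finger_gap: -0.0001
```

```bash
cat > st.py <<'E'
from h import *
import sys
s=env.get_state(); M=R(s)
print('t',round(s['clock'],2),'tcp',s['tcp_pos'].round(4),'z ang',np.degrees(np.arctan2(M[1,2],M[0,2])).round(1),'tilt',M[:,0].round(3),'F',s['wrist_force'].round(1),'gap',round(s['finger_gap'],4),'q',s['joint_pos'].round(2))
E
python3 st.py; python3 - <<'E'
from h import *
s=env.get_state(); print(rel(s,[*pose(77,.012),.2]),pose(77,.012))
E
```

```text
t 0.9 tcp [ 0.3924 -0.2279  0.2311] z ang -91.6 tilt [-0.     0.001 -1.   ] F [ 1.  -0.3  0.4] gap -0.0001 q [-0.7   0.08 -0.25  1.25  0.    0.89]
[  3.12  13.23 -28.74] [0.53241733 0.05582014]
```

Call:
servo_tool(
  increments=[
    {"offset": [0,1.5,-3],"yaw": -8},
    {"offset": [0,3.5,-7],"yaw": -16.4},
    {"offset": [0,5.5,-11.5],"yaw": -24.8},
    {"offset": [0.5,7.5,-16],"yaw": -33.2},
    {"offset": [1,9.5,-20.5],"yaw": -41.6},
    {"offset": [1.5,11.5,-25],"yaw": -50},
    {"offset": [2.5,12.7,-27.5],"yaw": -58.4},
    {"offset": [3.1,13.2,-28.7],"yaw": -66.8},
  ],
)

```text
clock: 1.7
tcp_pos: [0.534, 0.0549, 0.199]
orientation: [0.69, 0.151, 0.691, -0.151]
wrist_force: [-0.4, 0.0, -0.3]
finger_gap: -0.0001
```

```bash
python3 st.py; python3 - <<'E'
from h import *
s=env.get_state(); print(rel(s,[*pose(77,.012),.1]),pose(77,.012))
for n in ("top","side"):
    im,d=env.read_camera(n); c=im[120:300,190:430] if n=='top' else im[100:345,180:420]
    cv2.imwrite(f"pics/{n}1.png",cv2.resize(c[:,:,::-1],None,fx=2.4,fy=2.4))
E
```

```text
t 1.7 tcp [0.534  0.0549 0.199 ] z ang -24.6 tilt [-0.001  0.    -1.   ] F [-0.4  0.  -0.3] gap -0.0001 q [-0.05  0.25 -0.12  1.2   0.    0.38]
[ 9.9   0.02 -0.17] [0.53241733 0.05582014]
```

View pics/side1.png

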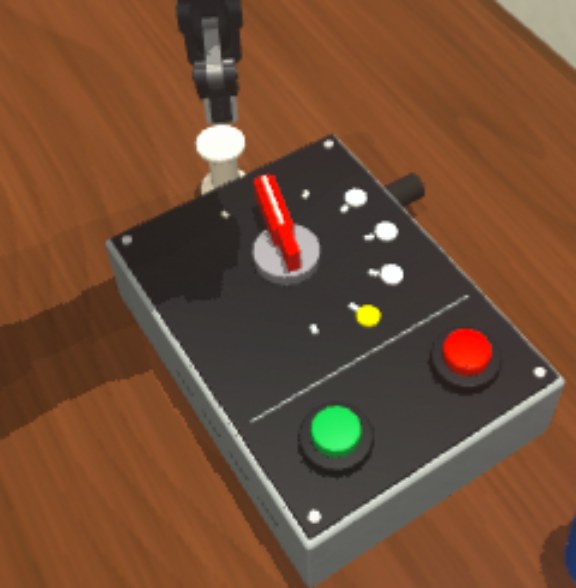

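View pics/top1.png

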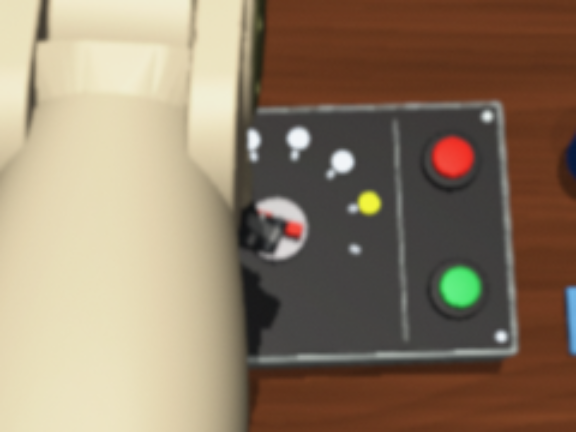

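Side view: the shut fingertip hangs at crop (220,118), in front of the lever's counterclockwise side, with the lever (265,180)–(290,265) untouched. I finish the yaw and go down beside it.

Call:
servo_tool(
  increments=[
    {"offset": [0,0,-0.2],"yaw": -5.8},
    {"offset": [1,0,-0.2],"yaw": -11.6},
    {"offset": [3,0,-0.2],"yaw": -11.6},
    {"offset": [5,0,-0.2],"yaw": -11.6},
    {"offset": [7,0,-0.2],"yaw": -11.6},
    {"offset": [8.5,0,-0.2],"yaw": -11.6},
    {"offset": [9.5,0,-0.2],"yaw": -11.6},
    {"offset": [9.8,0,-0.2],"yaw": -11.6},
  ],
)

```text
clock: 2.6
tcp_pos: [0.5309, 0.0522, 0.1014]
orientation: [0.701, 0.084, 0.703, -0.085]
wrist_force: [-1.0, 0.5, 0.1]
finger_gap: -0.0003
```

```bash
python3 st.py; python3 - <<'E'
from h import *
s=env.get_state()
for n in ("side",):
    im,d=env.read_camera(n); c=im[100:345,180:420]
    cv2.imwrite(f"pics/{n}2.png",cv2.resize(c[:,:,::-1],None,fx=2.4,fy=2.4))
E
```

```text
t 2.6 tcp [0.5309 0.0522 0.1014] z ang -13.7 tilt [-0.002 -0.    -1.   ] F [-1.   0.5  0.1] gap -0.0003 q [-0.05  0.31 -0.29  0.97 -0.    0.19]
```

View pics/side2.png

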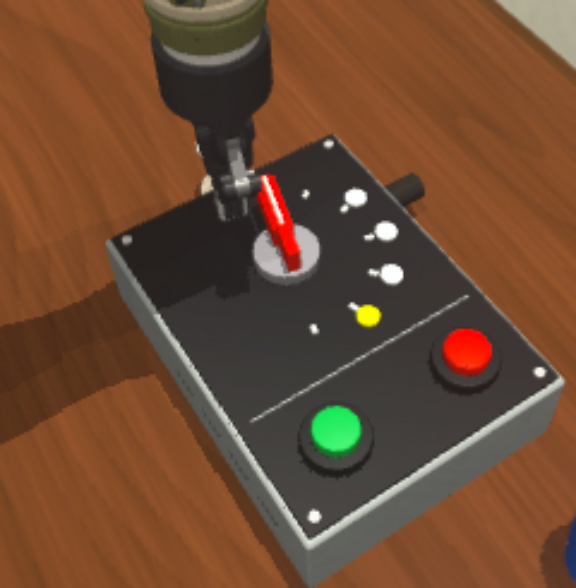

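```bash
cat > plan.py <<'E'
from h import *
import sys
z=float(sys.argv[1]); ths=[tuple(map(float,a.split(':'))) for a in sys.argv[2:]]
s=env.get_state(); M=R(s); a0=np.degrees(np.arctan2(M[1,2],M[0,2]))
for th,g in ths:
    o=rel(s,[*pose(th,g/1000),z]); yaw=-((th-90-a0+180)%360-180)
    print(th,g,o.round(1),round(yaw,1))
E
python3 st.py;python3 plan.py .101 77:8 77:4 75:0 71:0 67:0 63:0 59:0 55:0
```

```text
t 2.65 tcp [0.5312 0.0523 0.1017] z ang -13.7 tilt [-0.001 -0.    -1.   ] F [-0.1  0.1 -0. ] gap -0.0001 q [-0.05  0.31 -0.29  0.97 -0.    0.19]
77.0 8.0 [0.1 0.4 0.4] -0.7
77.0 4.0 [0.1 0.4 0.8] -0.7
75.0 0.0 [0.1 0.4 1.4] 1.3
71.0 0.0 [0.1 0.6 1.7] 5.3
67.0 0.0 [0.1 0.6 2. ] 9.3
63.0 0.0 [0.1 0.7 2.4] 13.3
59.0 0.0 [0.1 0.8 2.7] 17.3
55.0 0.0 [0.1 0.8 3. ] 21.3
```

Call:
servo_tool(
  increments=[
    {"offset": [0,0.4,0.4],"yaw": 0},
    {"offset": [0,0.4,0.8],"yaw": 0},
    {"offset": [0,0.4,1.4],"yaw": 1.3},
    {"offset": [0,0.6,1.7],"yaw": 5.3},
    {"offset": [0,0.6,2.0],"yaw": 9.3},
    {"offset": [0,0.7,2.4],"yaw": 13.3},
    {"offset": [0,0.8,2.7],"yaw": 17.3},
    {"offset": [0,0.8,3.0],"yaw": 21.3},
  ],
)

```text
clock: 3.45
tcp_pos: [0.5639, 0.0537, 0.1027]
orientation: [0.675, 0.213, 0.674, -0.213]
wrist_force: [0.1, -0.2, 0.0]
finger_gap: -0.0003
```

```bash
python3 st.py; python3 - <<'E'
from h import *
for n in ("side",):
    im,d=env.read_camera(n); c=im[100:345,180:420]
    cv2.imwrite(f"pics/{n}3.png",cv2.resize(c[:,:,::-1],None,fx=2.4,fy=2.4))
E
python3 plan.py .101 52:0 48:0 44:0 40:0 36:0 32:0 28:0 25:0 
```

```text
t 3.45 tcp [0.5639 0.0537 0.1027] z ang -35.1 tilt [ 0.001 -0.    -1.   ] F [ 0.1 -0.2  0. ] gap -0.0003 q [-0.05  0.37 -0.2   1.   -0.    0.57]
52.0 0.0 [ 0.2 -0.1  0.1] 2.8
48.0 0.0 [0.2 0.  0.5] 6.8
44.0 0.0 [0.2 0.1 0.8] 10.8
40.0 0.0 [0.2 0.2 1.1] 14.8
36.0 0.0 [0.2 0.2 1.5] 18.8
32.0 0.0 [0.2 0.2 1.8] 22.8
28.0 0.0 [0.2 0.2 2.2] 26.8
25.0 0.0 [0.2 0.2 2.4] 29.8
```

View pics/side3.png

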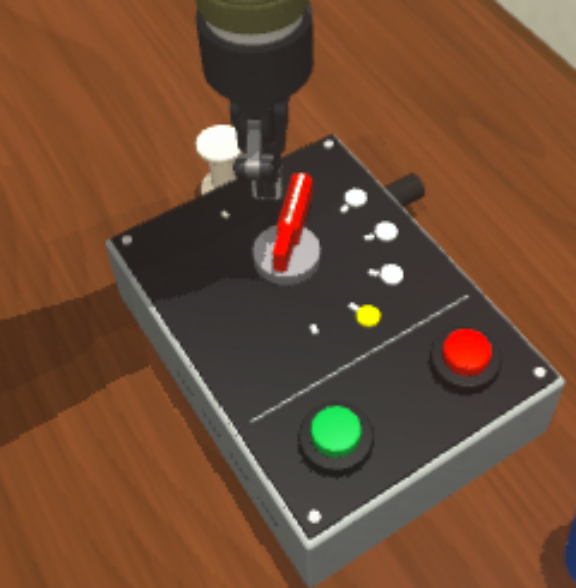

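The lever has snapped ahead to position 2: its tip is at crop (302,180), clear of the fingertip at (267,190). Next click.

Call:
servo_tool(
  increments=[
    {"offset": [0.1,-0.1,0.1],"yaw": 2.8},
    {"offset": [0.1,0,0.5],"yaw": 6.8},
    {"offset": [0.1,0.1,0.8],"yaw": 10.8},
    {"offset": [0.1,0.2,1.1],"yaw": 14.8},
    {"offset": [0.1,0.2,1.5],"yaw": 18.8},
    {"offset": [0.1,0.2,1.8],"yaw": 22.8},
    {"offset": [0.1,0.2,2.2],"yaw": 26.8},
    {"offset": [0.1,0.2,2.4],"yaw": 29.8},
  ],
)

```text
clock: 4.3
tcp_pos: [0.5845, 0.0414, 0.1016]
orientation: [0.597, 0.379, 0.597, -0.379]
wrist_force: [0.0, -0.2, -0.5]
finger_gap: 0.0
```

```bash
python3 st.py; python3 plan.py .101 22:0 18:0 14:0 10:0 6:0 2:0 -2:0 -5:0 
```

```text
t 4.3 tcp [0.5845 0.0414 0.1016] z ang -64.8 tilt [ 0.001 -0.    -1.   ] F [ 0.  -0.2 -0.5] gap 0.0 q [-0.07  0.4  -0.15  1.02 -0.    1.06]
22.0 0.0 [0.1 0.2 0.3] 3.2
18.0 0.0 [0.1 0.2 0.6] 7.2
14.0 0.0 [0.1 0.3 0.9] 11.2
10.0 0.0 [0.1 0.4 1.3] 15.2
6.0 0.0 [0.1 0.4 1.6] 19.2
2.0 0.0 [0.1 0.4 2. ] 23.2
-2.0 0.0 [0.1 0.4 2.3] 27.2
-5.0 0.0 [0.1 0.4 2.6] 30.2
```

Call:
servo_tool(
  increments=[
    {"offset": [0.1,0.2,0.3],"yaw": 3.2},
    {"offset": [0.1,0.2,0.6],"yaw": 7.2},
    {"offset": [0.1,0.3,0.9],"yaw": 11.2},
    {"offset": [0.1,0.4,1.3],"yaw": 15.2},
    {"offset": [0.1,0.4,1.6],"yaw": 19.2},
    {"offset": [0.1,0.4,2.0],"yaw": 23.2},
    {"offset": [0.1,0.4,2.3],"yaw": 27.2},
    {"offset": [0.1,0.4,2.6],"yaw": 30.2},
  ],
)

```text
clock: 5.1
tcp_pos: [0.5991, 0.0196, 0.1006]
orientation: [0.478, 0.521, 0.478, -0.521]
wrist_force: [-0.2, 0.7, 0.7]
finger_gap: 0.0
```

```bash
python3 st.py; python3 - <<'E'
from h import *
for n in ("side",):
    im,d=env.read_camera(n); c=im[100:345,180:420]
    cv2.imwrite(f"pics/{n}4.png",cv2.resize(c[:,:,::-1],None,fx=2.4,fy=2.4))
E
python3 plan.py .101 -8:0 -12:0 -16:0 -20:0 -24:0 -28:0 -32:0 -35:0 
```

```text
t 5.1 tcp [0.5991 0.0196 0.1006] z ang -95.0 tilt [ 0.001 -0.    -1.   ] F [-0.2  0.7  0.7] gap 0.0 q [-0.1   0.43 -0.12  1.03 -0.    1.56]
-8.0 0.0 [-0.   0.   0.2] 2.9
-12.0 0.0 [-0.   0.2  0.5] 6.9
-16.0 0.0 [-0.   0.2  0.8] 10.9
-20.0 0.0 [-0.   0.3  1.2] 14.9
-24.0 0.0 [-0.   0.3  1.5] 18.9
-28.0 0.0 [-0.   0.3  1.8] 22.9
-32.0 0.0 [-0.   0.3  2.2] 26.9
-35.0 0.0 [-0.   0.3  2.4] 29.9
```

View pics/side4.png

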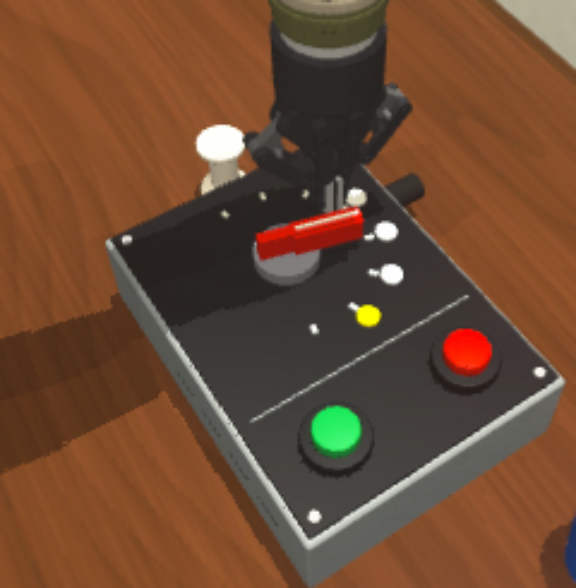

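The lever now points at the second white magnet (386,232), position 4, as expected. Next click, to position 5.

Call:
servo_tool(
  increments=[
    {"offset": [0,0,0.2],"yaw": 2.9},
    {"offset": [0,0.2,0.5],"yaw": 6.9},
    {"offset": [0,0.2,0.8],"yaw": 10.9},
    {"offset": [0,0.3,1.2],"yaw": 14.9},
    {"offset": [0,0.3,1.5],"yaw": 18.9},
    {"offset": [0,0.3,1.8],"yaw": 22.9},
    {"offset": [0,0.3,2.2],"yaw": 26.9},
    {"offset": [0,0.3,2.4],"yaw": 29.9},
  ],
)

```text
clock: 5.95
tcp_pos: [0.5999, -0.0046, 0.1006]
orientation: [0.328, 0.627, 0.327, -0.626]
wrist_force: [-0.2, 0.1, -0.8]
finger_gap: -0.0003
```

```bash
python3 st.py; python3 - <<'E'
from h import *
for n in ("side",):
    im,d=env.read_camera(n); c=im[100:345,180:420]
    cv2.imwrite(f"pics/{n}5.png",cv2.resize(c[:,:,::-1],None,fx=2.4,fy=2.4))
E
python3 plan.py .101 -38:0 -42:0 -46:0 -50:0 -54:0 -58:0 -61:0 -64:0 
```

```text
t 5.95 tcp [ 0.5999 -0.0046  0.1006] z ang -124.8 tilt [ 0.001 -0.    -1.   ] F [-0.2  0.1 -0.8] gap -0.0003 q [-0.14  0.43 -0.12  1.03 -0.    2.04]
-38.0 0.0 [-0.   0.2  0.2] 3.1
-42.0 0.0 [-0.   0.2  0.6] 7.1
-46.0 0.0 [-0.   0.3  0.9] 11.1
-50.0 0.0 [-0.   0.4  1.2] 15.1
-54.0 0.0 [-0.   0.4  1.6] 19.1
-58.0 0.0 [-0.   0.4  1.9] 23.1
-61.0 0.0 [-0.   0.4  2.2] 26.1
-64.0 0.0 [-0.   0.4  2.4] 29.1
```

View pics/side5.png

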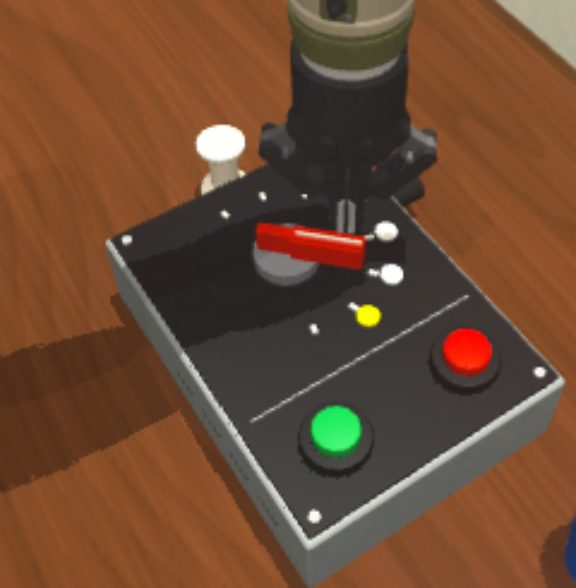

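```bash
cat >> h.py <<'E'
def proj(m,X):
    T=np.linalg.inv(np.array(m["world_from_camera"])); X=np.atleast_2d(X); c=X@T[:3,:3].T+T[:3,3]
    c=c*[1,-1,-1]; return cv2.projectPoints(c,np.zeros(3),np.zeros(3),K(m),np.array(m["D"],float))[0].reshape(-1,2)
E
python3 - <<'E'
from h import *
m=env.camera_model('side')
for k in (4,4.5,5,6):
    t=np.radians(105-30*k+1.9); 
    X=[[*(AX+r*np.array([np.cos(t),np.sin(t)])),.114] for r in (.06,-.022)]
    print(k,((proj(m,X)-[180,100])*2.4).round(0).tolist())
E
```

```text
4 [[362.0, 209.0], [258.0, 236.0]]
4.5 [[367.0, 225.0], [257.0, 230.0]]
5 [[366.0, 241.0], [258.0, 224.0]]
6 [[348.0, 271.0], [265.0, 214.0]]
```

The lever's top edge runs (258,225)→(364,240), which matches the projection for position 5. Last click now, slowing at the end.

Call:
servo_tool(
  increments=[
    {"offset": [0,0.2,0.2],"yaw": 3.1},
    {"offset": [0,0.2,0.6],"yaw": 7.1},
    {"offset": [0,0.3,0.9],"yaw": 11.1},
    {"offset": [0,0.4,1.2],"yaw": 15.1},
    {"offset": [0,0.4,1.6],"yaw": 19.1},
    {"offset": [0,0.4,1.9],"yaw": 23.1},
    {"offset": [0,0.4,2.1],"yaw": 25},
    {"offset": [0,0.4,2.3],"yaw": 27},
  ],
)

```text
clock: 6.8
tcp_pos: [0.5899, -0.0255, 0.1005]
orientation: [0.173, 0.686, 0.173, -0.685]
wrist_force: [-0.1, -0.7, -0.7]
finger_gap: 0.0001
```

```bash
python3 st.py; python3 - <<'E'
from h import *
for n in ("side",):
    im,d=env.read_camera(n); c=im[100:345,180:420]
    cv2.imwrite(f"pics/{n}6.png",cv2.resize(c[:,:,::-1],None,fx=2.4,fy=2.4))
E
```

```text
t 6.8 tcp [ 0.5899 -0.0255  0.1005] z ang -151.7 tilt [ 0.001 -0.    -1.   ] F [-0.1 -0.7 -0.7] gap 0.0001 q [-0.18  0.41 -0.14  1.02 -0.    2.47]
```

View pics/side6.png

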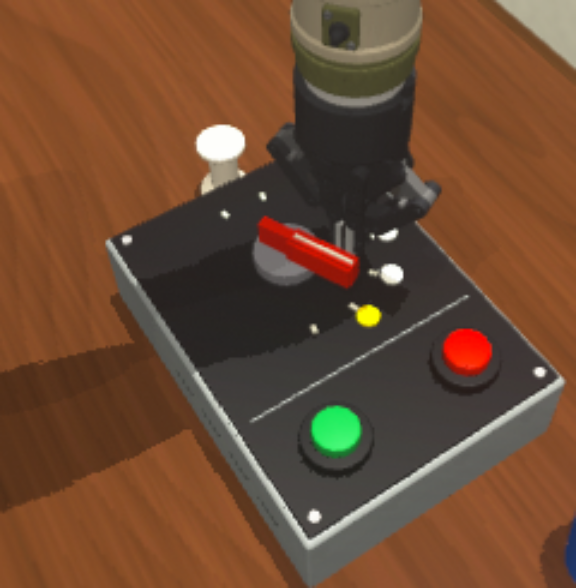

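```bash
cat > lev.py <<'E'
from h import *
im,d=env.read_camera('side'); m=env.camera_model('side')
cv2.imwrite("pics/lev.png",im[:,:,::-1])
h=cv2.cvtColor(im,cv2.COLOR_RGB2HSV); H,S,V=cv2.split(h)
red=(((H<8)|(H>172))&(S>150)&(V>60)).astype(np.uint8); red[:, :280]=0; red[225:]=0; red[:175]=0; red[:,345:]=0
hull=cv2.convexHull(np.argwhere(red)[:,::-1].astype(np.int32)); mk=np.zeros_like(red); cv2.fillConvexPoly(mk,hull,1)
w=(mk>0)&(S<110)&(V>140)
pts=np.argwhere(w)[:,::-1].astype(float); P=onplane(m,pts,.114)[:,:2]
c=P.mean(0); u=np.linalg.svd(P-c)[2][0]; u*=np.sign(u@(c-AX))
print(len(P),'white-line angle',np.degrees(np.arctan2(u[1],u[0])).round(1),'centre',c.round(4),'centre-dir',np.degrees(np.arctan2(*(c-AX)[::-1])).round(1),'far end',(P[np.argmax((P-c)@u)]-AX).round(4))
E
python3 lev.py; python3 st.py
```

```text
39 white-line angle -68.2 centre [ 0.5627 -0.025 ] centre-dir -71.2 far end [ 0.0186 -0.0529]
t 6.9 tcp [ 0.5898 -0.0256  0.1005] z ang -151.7 tilt [ 0. -0. -1.] F [-0.   0.1  0. ] gap -0.0003 q [-0.18  0.41 -0.14  1.02 -0.    2.47]
```

The white line reads about −70°. Position 6 is −73° and position 5 is −43°, so the lever is at yellow. I back the finger off and lift.

Call:
servo_tool(
  increments=[
    {"offset": [0,0,-0.5],"yaw": 0},
    {"offset": [0,0,-1],"yaw": 0},
    {"offset": [-1,0,-1.3],"yaw": 0},
    {"offset": [-3,0,-1.3],"yaw": 0},
    {"offset": [-5,0,-1.3],"yaw": 0},
    {"offset": [-7,0,-1.3],"yaw": 0},
    {"offset": [-8.5,0,-1.3],"yaw": 0},
    {"offset": [-9,0,-1.3],"yaw": 0},
  ],
)

```text
clock: 7.7
tcp_pos: [0.6025, -0.0193, 0.193]
orientation: [0.173, 0.687, 0.172, -0.684]
wrist_force: [-0.3, -1.1, 0.4]
finger_gap: 0.0004
```

```bash
python3 lev.py; python3 st.py; python3 - <<'E'
from h import *
s=env.get_state(); print('above green',rel(s,[.501,-.1475,.14]))
im,d=env.read_camera('top'); cv2.imwrite("pics/top7.png",im[:,:,::-1])
m=env.camera_model('top'); b,l=blobs(im,'green')
for c,st in b:
    if 350<c[0]<410: print('top',c,onplane(m,[c],.105))
im,d=env.read_camera('side'); m=env.camera_model('side'); b,l=blobs(im,'green')
for c,st in b:
    if 250<c[0]<410: print('side',c,onplane(m,[c],.105))
E
```

```text
39 white-line angle -73.6 centre [ 0.5604 -0.0258] centre-dir -75.6 far end [ 0.016  -0.0539]
t 7.75 tcp [ 0.6023 -0.0193  0.1927] z ang -151.7 tilt [ 0.004 -0.001 -1.   ] F [0.5 0.3 0.5] gap -0.0002 q [-0.17  0.38  0.04  1.23 -0.    2.48]
above green [ 5.25  6.47 15.02]
top [381.31620553 239.30434783] [[ 0.50223873 -0.14599607  0.105     ]]
side [319.48266667 279.368     ] [[ 0.4979576  -0.15055741  0.105     ]]
```

View pics/lev.png

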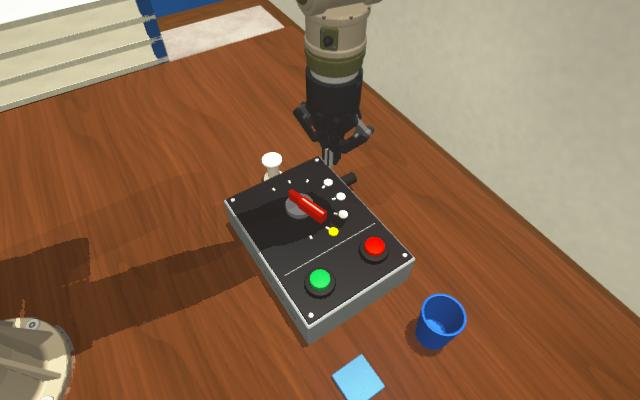

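Lever at −73.6°, pointing at yellow (333,231). Now over to the green button, staying high.

Call:
servo_tool(
  increments=[
    {"offset": [0,0.5,1],"yaw": 0},
    {"offset": [0,1.5,3.5],"yaw": 0},
    {"offset": [0,2.8,6.5],"yaw": 0},
    {"offset": [0,4.2,9.8],"yaw": 0},
    {"offset": [0,5.5,12.8],"yaw": 0},
    {"offset": [1.5,6.3,14.5],"yaw": 0},
    {"offset": [4,6.5,15.1],"yaw": 0},
    {"offset": [5.5,6.5,15.1],"yaw": 0},
  ],
)

```text
clock: 8.65
tcp_pos: [0.4962, -0.149, 0.1331]
orientation: [-0.171, -0.685, -0.172, 0.687]
wrist_force: [0.2, 0.2, -0.4]
finger_gap: 0.0001
```

```bash
python3 lev.py; python3 st.py; python3 - <<'E'
from h import *
s=env.get_state(); print('above green',rel(s,[.5005,-.148,.105]))
im,d=env.read_camera('side'); c=im[100:345,180:420]
cv2.imwrite(f"pics/side8.png",cv2.resize(c[:,:,::-1],None,fx=2.4,fy=2.4))
E
```

```text
t 8.7 tcp [ 0.4953 -0.148   0.1309] z ang -151.9 tilt [-0.006  0.003 -1.   ] F [-0.4  0.4 -2.3] gap -0.0 q [-0.45  0.26 -0.28  1.04 -0.    2.2 ]
above green [ 2.59  0.26 -0.47]Traceback (most recent call last):
  File "lev.py", line 6, in <module>
    hull=cv2.convexHull(np.argwhere(red)[:,::-1].astype(np.int32)); mk=np.zeros_like(red); cv2.fillConvexPoly(mk,hull,1)
                                                                                           ~~~~~~~~~~~~~~~~~~^^^^^^^^^^^
cv2.error: OpenCV(4.12.0) /io/opencv/modules/imgproc/src/drawing.cpp:2404: error: (-215:Assertion failed) points.checkVector(2, CV_32S) >= 0 in function 'fillConvexPoly'
```

View pics/side8.png

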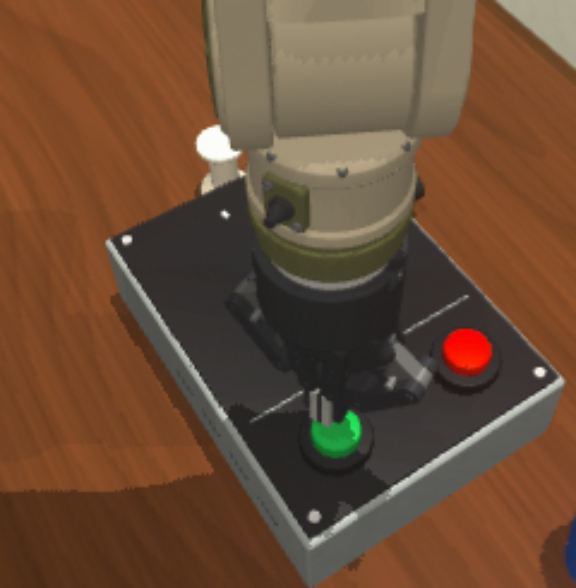

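The fingertip is over the green button at crop (320,410) and the arm is still settling. I correct sideways and settle first.

Call:
servo_tool(
  increments=[
    {"offset": [0,0,-0.2],"yaw": 0},
    {"offset": [0,0,-0.2],"yaw": 0},
    {"offset": [0,0,-0.2],"yaw": 0},
    {"offset": [0,0,-0.2],"yaw": 0},
    {"offset": [0,0,-0.2],"yaw": 0},
    {"offset": [0,0,-0.2],"yaw": 0},
    {"offset": [0,0,-0.2],"yaw": 0},
    {"offset": [0,0,-0.2],"yaw": 0},
  ],
)

```text
clock: 9.55
tcp_pos: [0.5006, -0.1471, 0.1353]
orientation: [-0.173, -0.686, -0.173, 0.686]
wrist_force: [0.2, 0.9, -0.1]
finger_gap: 0.0002
```

```bash
python3 st.py; python3 - <<'E'
from h import *
s=env.get_state(); print('green',rel(s,[.5005,-.148,.105]))
E
```

```text
t 9.55 tcp [ 0.5006 -0.1471  0.1353] z ang -151.7 tilt [-0. -0. -1.] F [ 0.2  0.9 -0.1] gap 0.0002 q [-0.44  0.26 -0.27  1.04 -0.    2.21]
green [3.03 0.08 0.05]
```

Call:
servo_tool(
  increments=[
    {"offset": [1,0,0],"yaw": 0},
    {"offset": [2,0,0],"yaw": 0},
    {"offset": [2.5,0,0],"yaw": 0},
    {"offset": [2.8,0,0],"yaw": 0},
    {"offset": [3.1,0,0],"yaw": 0},
    {"offset": [3.4,0,0],"yaw": 0},
    {"offset": [3.4,0,0],"yaw": 0},
    {"offset": [3.4,0,0],"yaw": 0},
  ],
)

```text
clock: 10.35
tcp_pos: [0.5006, -0.1472, 0.1016]
orientation: [0.173, 0.686, 0.173, -0.686]
wrist_force: [-0.7, 0.1, 1.8]
finger_gap: -0.0002
```

```bash
python3 st.py
```

```text
t 10.35 tcp [ 0.5006 -0.1472  0.1016] z ang -151.7 tilt [ 0. -0. -1.] F [-0.7  0.1  1.8] gap -0.0002 q [-0.44  0.29 -0.32  0.96 -0.    2.21]
```

Contact has begun at about 2 N. I press on in small steps.

Call:
servo_tool(
  increments=[
    {"offset": [0.2,0,0],"yaw": 0},
    {"offset": [0.3,0,0],"yaw": 0},
    {"offset": [0.4,0,0],"yaw": 0},
    {"offset": [0.5,0,0],"yaw": 0},
    {"offset": [0.5,0,0],"yaw": 0},
    {"offset": [0.5,0,0],"yaw": 0},
    {"offset": [0.5,0,0],"yaw": 0},
    {"offset": [0.5,0,0],"yaw": 0},
  ],
)

```text
clock: 11.15
tcp_pos: [0.5007, -0.1472, 0.0964]
orientation: [0.173, 0.686, 0.172, -0.686]
wrist_force: [-1.2, 0.3, 5.0]
finger_gap: -0.0003
```

```bash
python3 st.py
```

```text
t 11.15 tcp [ 0.5007 -0.1472  0.0964] z ang -151.7 tilt [ 0. -0. -1.] F [-1.2  0.3  5. ] gap -0.0003 q [-0.44  0.29 -0.33  0.95 -0.    2.21]
```

Call:
servo_tool(
  increments=[
    {"offset": [0.05,0,0],"yaw": 0},
    {"offset": [0.1,0,0],"yaw": 0},
    {"offset": [0.15,0,0],"yaw": 0},
    {"offset": [0.15,0,0],"yaw": 0},
    {"offset": [0.15,0,0],"yaw": 0},
    {"offset": [0.15,0,0],"yaw": 0},
    {"offset": [0.15,0,0],"yaw": 0},
    {"offset": [0.15,0,0],"yaw": 0},
  ],
)

```text
clock: 11.95
tcp_pos: [0.5008, -0.1472, 0.0959]
orientation: [0.173, 0.686, 0.172, -0.685]
wrist_force: [-2.7, 1.9, 12.9]
finger_gap: -0.0001
```

```bash
python3 st.py
```

```text
t 11.95 tcp [ 0.5008 -0.1472  0.0959] z ang -151.7 tilt [ 0.001 -0.001 -1.   ] F [-2.7  1.9 12.9] gap -0.0001 q [-0.44  0.29 -0.33  0.95 -0.    2.21]
```

Hard stop reached: 13 N at z 0.096, and no further travel. Release and rise, then move clear of the box.

Call:
servo_tool(
  increments=[
    {"offset": [-0.4,0,0],"yaw": 0},
    {"offset": [-1,0,0],"yaw": 0},
    {"offset": [-2.5,0,0],"yaw": 0},
    {"offset": [-5,0,0],"yaw": 0},
    {"offset": [-8,0,0],"yaw": 0},
    {"offset": [-11,0,0],"yaw": 0},
    {"offset": [-13,0,0],"yaw": 0},
    {"offset": [-14,0,0],"yaw": 0},
  ],
)

```text
clock: 12.75
tcp_pos: [0.5012, -0.1474, 0.2365]
orientation: [0.173, 0.686, 0.172, -0.685]
wrist_force: [0.4, 0.4, 0.3]
finger_gap: -0.0002
```

Call:
servo_tool(
  increments=[
    {"offset": [0,2,0],"yaw": 0},
    {"offset": [0,5,0],"yaw": 0},
    {"offset": [0,8,0],"yaw": 0},
    {"offset": [0,11,0],"yaw": 0},
    {"offset": [0,13,0],"yaw": 0},
    {"offset": [0,14,0],"yaw": 0},
    {"offset": [0,14,0],"yaw": 0},
    {"offset": [0,14,0],"yaw": 0},
  ],
)

```text
clock: 13.55
tcp_pos: [0.5663, -0.2696, 0.2341]
orientation: [-0.172, -0.685, -0.173, 0.686]
wrist_force: [-0.5, -0.5, -0.2]
finger_gap: 0.0001
```

```bash
python3 st.py; python3 - <<'E'
from h import *
for n in ("top","side"):
    im,d=env.read_camera(n); cv2.imwrite(f"pics/{n}9.png",im[:,:,::-1])
E
```

```text
t 13.55 tcp [ 0.5663 -0.2696  0.2341] z ang -151.7 tilt [-0.001  0.001 -1.   ] F [-0.5 -0.5 -0.2] gap 0.0001 q [-0.57  0.42  0.21  1.36  0.    2.08]
```

View pics/side9.png

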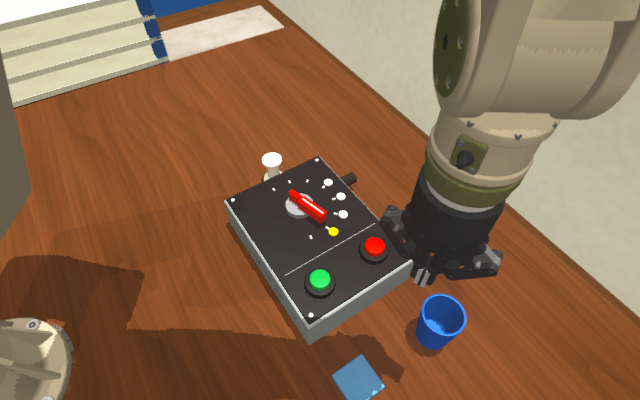

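View pics/top9.png

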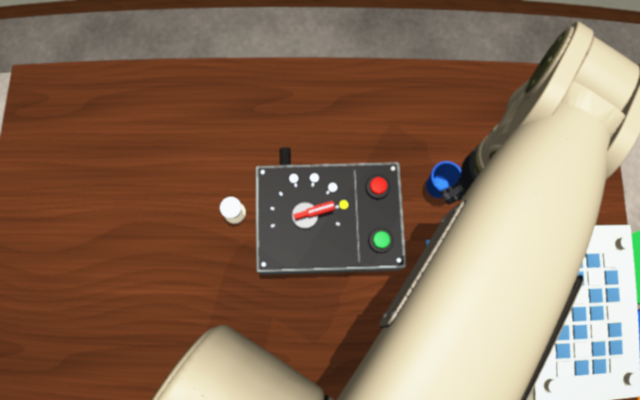

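The lever points at yellow at (344,204) in the top view. Both buttons are up at their first pixel positions, and the prop, beaker and tile look unmoved. The arm hangs well above everything (TCP z 0.234), so I hand in.

```bash
python3 lev.py; python3 -c "
from h import *
print(env.get_state()['qvel'].round(3)); print(env.hand_in())"
```

```text
64 white-line angle -70.0 centre [ 0.5583 -0.0234] centre-dir -78.3 far end [ 0.0148 -0.0557]
[ 0.    -0.003  0.005  0.    -0.    -0.   ]
the job is handed in; nothing more can be done
None
```

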